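Stand the bottle on the stirrer and set its speed by clicks

TASK

Take the tall white-capped bottle out of the tray and stand it fully on the stirrer's round plate. Once it stands there, turn the stirrer's speed knob exactly three clicks clockwise (seen from above) from where it is now. Leave the other things in the tray as they are.

Things in the scene. Friction and masses are not known exactly. Their poses are not given: they have to be found in the camera images.
- bottle_white: The target: small white screw-cap bottle, 88 mm tall, standing upright in the tray among lower things (the tallest thing in it). Body 38 mm diameter up to height 72 mm, ribbed white cap 34 mm diameter above that; about 60 g. Origin at the centre of its underside, z up.
- tray: Open grey plastic tray, 180 mm (its x) by 220 mm (its y), 45 mm high, walls and floor 3 mm thick, fixed to the bench. Origin at the centre of its underside, z up. The four things in it stand one in each quarter, in any order, about 42 mm from the centre along x and 52 mm along y.
- vial_a: Bystander in the tray: small white-capped vial, 25 mm diameter, 46 mm tall, upright. Origin at the centre of its underside.
- vial_b: Bystander in the tray: small red-capped vial, 25 mm diameter, 46 mm tall, upright. Origin at the centre of its underside.
- tape_roll: Bystander in the tray: roll of tape lying flat, 68 mm outer diameter, 19 mm high. Origin at the centre of its underside.
- stirrer: Flat white laboratory stirrer fixed to the bench, 150 mm (its x, depth) by 280 mm (its y, width). Its left part (+y) is a pad 26 mm high with the round steel plate; its right part (y from -140 to -30 mm) is a control deck 50 mm high with the speed knob. Origin at the centre of its underside, z up, x away from the robot at yaw 0.
- plate_centre (a point): Centre of the top of the round steel plate, 116 mm diameter, 30 mm above the bench; on the stirrer at x 0, y +70 mm.
- knob_grip (a point): Point on the vertical axis of the speed knob, at the height to grip it, 77.5 mm above the bench; on the stirrer at x 0, y -85 mm. The black knob has a skirt of 48 mm diameter, 8 mm high, and across it an upright grip bar 44 mm long, 14 mm thick, whose top is 12 mm above this point and whose foot (top of the skirt) is 18 mm below it. The point turns with the knob: its x axis runs along the bar towards the pointer end (narrow nose and white line), its z axis is up.
- knob_pointer (a point): Pointer end of the knob's bar, at its top, 22 mm from the axis.
- speed_knob (a joint): Angle of the speed knob (rad), growing clockwise seen from above. Sprung detents every 24 degrees (0.419 rad) from 0 to 2.932, a tick at each; stops at both ends. It starts in the first, second or third (very rarely balanced between two). At 0 the pointer stands 84 degrees anticlockwise of the stirrer's x axis. About 0.1 N m turns it; let go, it springs into the nearer click.
Mind the look-alikes: they are no part of the job. Leave any brown or purple look-alike of the bottle_white alone.

How it is judged:
By the outcome, as a careful person would: the job done as asked, in the order asked, and still so for the second after the job is handed in, with the robot touching nothing.
It also fails if it takes over 56 s, if anything falls off the work surface, if the arm or the gripper's body presses on something with over 40 N, if the wrist force passes 120 N, or if a joint passes its speed limit or range.

ROBOT

A 6-joint arm with a two-finger parallel gripper is mounted at the origin on a cart in front of the work surface, level with it; the furniture and walls round the work are solid. World frame = base frame: x ahead of the robot, y to its left, z up, the work surface at z = 0. Lengths are in m, angles in degrees, forces in N, time in s.
With the tool pointing down it reaches from about 0.325 to 0.925 m from the base axis. Payload 3.1 kg.
Tool frame: the origin (TCP) lies at the very end of the fingers, on their centre line; the grasp point (between the pads) lies 19 mm behind it (r.pinch_z is the distance from the TCP to the grasp point, in m); z points along the fingers, y is the line along which they close (so a half turn about z gives the same grasp; the last joint's range is limited). The gripper opens to 85 mm and grips with 20 to 120 N. Pads are 22 mm wide; open, the fingers measure 114 mm over their backs; the gripper's body (76 mm by 85 mm) begins 54 mm behind the grasp point. The pads swing forward as they close: fully open they stand 13 mm farther back than shut.
Start: joints at [64.962, 12.427, 92.441, -0, 75.132, -6.429], TCP at [0.199, 0.592, 0.231] pointing down, gripper open.
Joint ranges: [-157.48, 157.48], [-44.54, 120.13], [17.64, 146.25], [-64.5, 244.5], [7.68, 150.69], [-147.95, 147.95]. Speed limits (degrees/s): [159.86, 159.86, 180, 180, 180, 180].

INTERFACE

Orientations are given as a 3x3 rotation matrix whose columns are the frame's x, y, z axes.
In Python, from rig import r, imaging, job, finder gives the robot as it stands.
- The arm moves only by the tool carry_out, never from a script. Its arguments are lists of equal length, an entry for each row: "jaw": the opening, from 0 (shut) to 1 (fully open); "travel": the shift along the tool's x, y, z in units of 30 mm (1.0 is 30 mm), a list of three; "delta_rot": the turn, a rotation vector about the tool's x, y, z in units of 6 degrees (1.0 is 6 degrees), a list of three. In form: {"jaw": [jaw, ...], "travel": [[tx, ty, tz], ...], "delta_rot": [[ax, ay, az], ...]}. A call has 1 to 10 rows; each row shifts and turns the commanded pose from where the row before left it, along the tool's axes as they then stand; what a row does not reach is not made up. A row lasts 1/12 s, in which the tool goes at most 41.7 mm and 7.16 degrees, less where a joint would pass 70% of its speed; a pose out of reach is approached as far as the arm can. A call is refused whole if a number of a shift passes 1 or a number of a turn 1, either way. A call with a gripper value outside its range is refused whole. The fingers move at their own pace and stop on an object; the grip force is fixed at half the most. Time passes only in rows, so rows that do not move let the fingers close. It gives the time, the measured TCP pose, the force, the opening and the grip force at its end, in the units of the state.
- r.state(): the state, without advancing time (a new reading comes with each control period).
- imaging.snapshot(name): name is "side" or "top"; returns a dict with "frame" (384x512x3 uint8, blue, green, red), "K" (3x3 intrinsics, pixels), "dist_coeffs" ([k1, k2, p1, p2, k3] as OpenCV has them; the pictures are not rectified), "R" (3x3) and "t" (3): a world point X has camera coordinates R X + t. Camera axes: x right, y down, z forward; pixel columns grow to the right and rows downward; lengths in m; the calibration is good to about 2 mm. A picture is of the moment at which its call begins. There is no depth.
- job.job_done(): hands the job in; it is judged then, once.
Trained networks look in a picture, given as the dict that the camera call returned (one of the last four; its "shot" number tells which), for a name from the list of things; names that differ only in an ending like _2 or _b are one class to them, and where a whole thing is asked for, a point or a joint stands for the part that bears it (a point fixed in the world has none). Each returns a list of dicts, best first, with "conf" (0 to 1); they miss things now and then, are a little off and sometimes report something else, mostly with a low value. They report only what shows in the picture. A call takes as long as a camera call. They do not tell look-alikes from the thing itself.
- finder.recognise(picture, label): "centre" ([x, y, z] in m, in world coordinates, good to about 4 mm: the middle of the surface that is visible of it).
- finder.mark_of(picture, label): "centre" ([x, y, z] in m, in world coordinates, good to about 4 mm: a listed point, or the origin of a listed thing).
The state is a dict: "time_s": time; "q": joint angles; "qvel": joint speeds; "joint_torque": joint torques, N m; "eef_pos": TCP position; "ee_rot": TCP orientation; "wrist_force": force on the tool from outside, world axes, zero at the start; "moment": the same for the moment, N m; "finger_gap": finger opening in m; "gripper_force": force on a finger pad.
Only numpy, scipy, OpenCV 4.12 (cv2) and the standard library are available. Lean on these libraries where they do the work, as an engineer would, in place of code of your own. Each camera call takes 0.05 s, during which the arm holds its last target. There are 200 camera calls.

## Working session

There is one attempt and no reset: what is moved stays moved. The work goes in short steps, Python scripts to look and compute and a tool call to move; the robot and the scene stay as the last step left them, time stands still between calls to the robot, and variables do not carry over. Pictures are saved under pics/ and viewed, at most 10 in all, crops included, and the job is handed in when it is done.

Besides the shell and the picture viewer there is one more tool, called after "Call:" as name(argument=value, ...) on one line, values as JSON. carry_out: Moves the arm, as the interface text tells. Its arguments: {"type":"object","properties":{"jaw":{"type":"array","items":{"type":"number"}},"travel":{"type":"array","items":{"type":"array","items":{"type":"number"}}},"delta_rot":{"type":"array","items":{"type":"array","items":{"type":"number"}}}},"required":["jaw","travel","delta_rot"]}

```bash
ls; mkdir -p pics; python3 - <<'E'
from rig import r,imaging,job,finder
import cv2,numpy as np
for n in("top","side"):
    p=imaging.snapshot(n); cv2.imwrite(f"pics/{n}0.png",p["frame"])
    for l in("bottle_white","tray","vial_a","tape_roll","stirrer","plate_centre","knob_grip","knob_pointer"):
        print(n,l,[(np.round(d["centre"],3).tolist(),round(d["conf"],2)) for d in finder.mark_of(p,l)][:4])
s=r.state();print(s["time_s"],s["eef_pos"],s["ee_rot"],s["finger_gap"],r.pinch_z)
E
```

```text
pics
top bottle_white [([0.562, -0.001, 0.002], 0.65), ([0.651, -0.359, -0.004], 0.62), ([0.519, -0.125, 0.007], 0.49), ([0.459, 0.009, 0.001], 0.44)]
top tray [([0.471, -0.172, -0.001], 0.74)]
top vial_a [([0.429, -0.224, 0.002], 0.6), ([0.434, -0.114, 0.001], 0.55)]
top tape_roll [([0.499, -0.221, 0.004], 0.55)]
top stirrer [([0.517, 0.208, 0.001], 0.63)]
top plate_centre [([0.511, 0.28, 0.031], 0.84)]
top knob_grip [([0.522, 0.13, 0.08], 0.53), ([0.424, -0.223, 0.001], 0.39)]
top knob_pointer [([0.534, 0.149, 0.086], 0.56)]
side bottle_white [([0.521, -0.128, -0.003], 0.92), ([0.46, 0.003, -0.002], 0.77), ([0.643, -0.358, 0.005], 0.59), ([0.558, -0.004, -0.001], 0.57)]
side tray [([0.474, -0.177, -0.004], 0.9)]
side vial_a [([0.43, -0.116, 0.002], 0.61), ([0.422, -0.224, 0.003], 0.51)]
side tape_roll [([0.504, -0.223, 0.007], 0.74)]
side stirrer [([0.517, 0.211, -0.003], 0.98)]
side plate_centre [([0.504, 0.28, 0.026], 0.83)]
side knob_grip [([0.514, 0.212, -0.0], 0.54), ([0.526, 0.127, 0.079], 0.48)]
side knob_pointer [([0.534, 0.147, 0.093], 0.47)]
0.9 [0.19942994 0.59235959 0.23133702] [[-9.47722605e-01  3.19095383e-01  3.80214169e-05]
 [ 3.19095385e-01  9.47722602e-01  7.44299359e-05]
 [-1.22835072e-05  8.26713914e-05 -9.99999997e-01]] 0.08557810899954245 0.0187
```

View images.

View pics/top0.png

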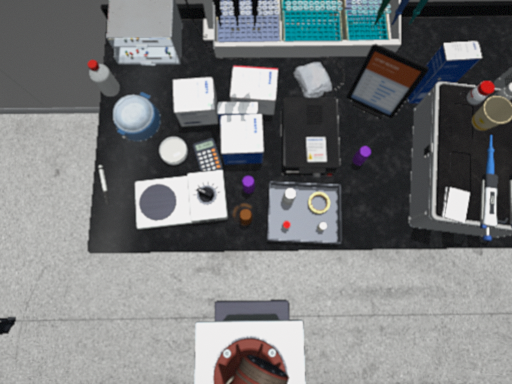

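View pics/side0.png

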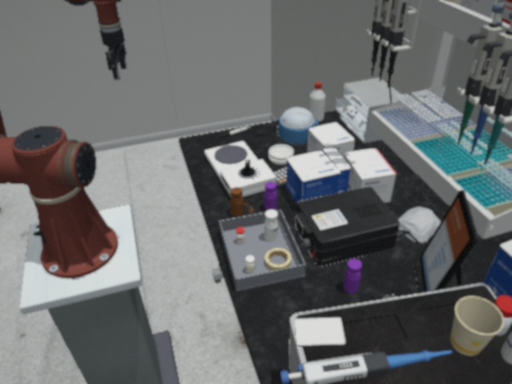

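In the top view, four candidates match the bottle: white at (290,195) in the tray, purple at (248,184) and (363,155), and brown at (245,214). The white one at (290,195) top / (271,220) side fits, because it has a white cap, is the tallest thing in the tray and stands inside it. I'll confirm it in one crop and look at the knob too.

```bash
cat > h.py <<'E'
from rig import r,imaging,job,finder
import cv2,numpy as np
def proj(p,X):
    return cv2.projectPoints(np.atleast_2d(np.float64(X)),cv2.Rodrigues(np.array(p["R"]))[0],np.float64(p["t"]),np.array(p["K"]),np.array(p["dist_coeffs"]))[0].reshape(-1,2)
def atz(p,uv,z):
    n=cv2.undistortPoints(np.float64(uv).reshape(-1,1,2),np.array(p["K"]),np.array(p["dist_coeffs"])).reshape(-1,2)
    R=np.array(p["R"]);c=-R.T@np.array(p["t"]);d=np.c_[n,np.ones(len(n))]@R
    return c+d*((z-c[2])/d[:,2])[:,None]
def crop(p,c,w,h,k):
    f=p["frame"];x,y=int(c[0]-w/2),int(c[1]-h/2)
    return cv2.resize(f[y:y+h,x:x+w],None,fx=k,fy=k,interpolation=cv2.INTER_CUBIC),(x,y)
E
python3 - <<'E'
from h import *
P={n:imaging.snapshot(n) for n in("top","side")}
t,ot=crop(P["top"],(305,212),80,60,5);s,os_=crop(P["side"],(265,240),80,60,5)
k,ok=crop(P["top"],(185,198),110,70,3.636);k2,ok2=crop(P["side"],(240,165),80,60,5)
im=np.zeros((600,800,3),np.uint8)
for a,(x,y) in((t,(0,0)),(s,(400,0)),(k,(0,300)),(k2,(400,300))): im[y:y+a.shape[0],x:x+a.shape[1]]=a[:600-y]
cv2.imwrite("pics/crops.png",im);print(ot,os_,ok,ok2)
for n in P:
    p=P[n];R=np.array(p["R"]);print(n,"cam",-R.T@np.array(p["t"]))
    print(proj(p,[[.52,-.127,.0],[.52,-.127,.091],[.524,.1285,.0895],[.534,.148,.0895]]).round(1).tolist())
E
```

```text
(265, 182) (225, 210) (130, 163) (200, 135)
top cam [ 0.27370527 -0.02042345  1.17525719]
[[287.2, 198.6], [289.8, 192.2], [203.5, 192.0], [196.9, 188.8]]
side cam [ 0.22859716 -0.97223216  0.87422302]
[[271.5, 236.8], [271.5, 212.5], [245.9, 161.6], [247.2, 157.7]]
```

View pics/crops.png

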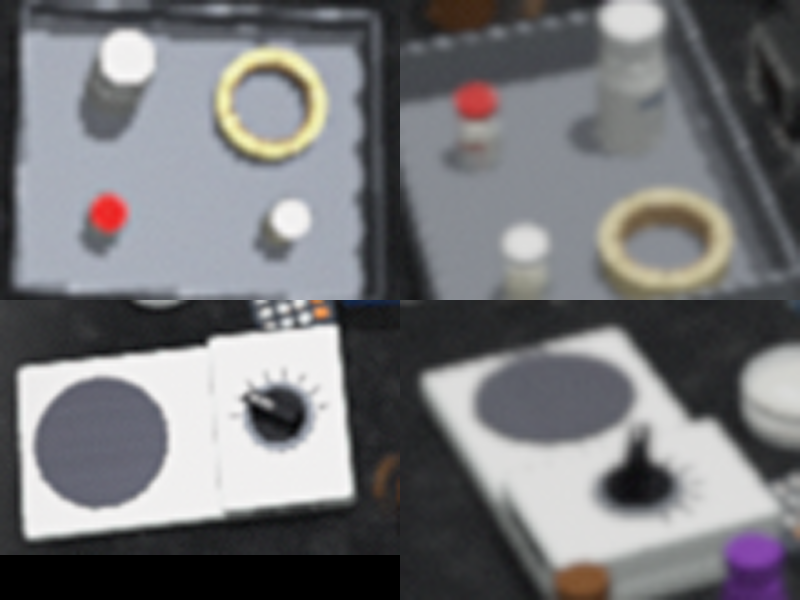

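Crop confirms that the white-capped bottle stands in the tray and is taller than the vials: cap at top pixel (290.4,193.4), side pixel (271.4,214). The knob pointer points up and to the left in the top view.

```bash
python3 - <<'E'
from h import *
P={n:imaging.snapshot(n) for n in("top","side")}
T=lambda l,z:[print(a,atz(P[n],[[uv[0],uv[1]]],z).round(4).tolist()) for n,a,uv in l]
T([("top","cap",(290.2,193.2)),("side","cap",(271.2,213.8))],.091)
T([("top","plate",(157.6,201.8)),("side","plate",(230.6,154.2))],.030)
f=lambda u,v:(u/3.636+130-.4,(v-300)/3.636+163-.4)
T([("top","skirt",f(277,416))],.056)
T([("top","noseEnd",f(246,398)),("top","barOther",f(304,432))],.0895)
# corners of pad / deck
T([("top","padTL",f(18,368)),("top","padBL",f(26,539))],.026)
T([("top","deckTR",f(336,325)),("top","deckBR",f(354,500))],.05)
for i in range(3):
  for n in P:
    p=P[n]=imaging.snapshot(n)
    for l in("bottle_white","plate_centre","knob_grip","knob_pointer","stirrer"):
        print(n,l,[(np.round(d["centre"],4).tolist()) for d in finder.mark_of(p,l) if l!="bottle_white" or np.hypot(d["centre"][0]-.52,d["centre"][1]+.127)<.03][:1])
# dark mask of knob at high zoom: PCA
k,o=crop(P["top"],(206,195),36,36,16);cv2.imwrite("pics/knob.png",k);print(o)
E
```

```text
cap [[0.5171, -0.1281, 0.091]]
cap [[0.5175, -0.1318, 0.091]]
plate [[0.5083, 0.2781, 0.03]]
plate [[0.5093, 0.2726, 0.03]]
skirt [[0.5239, 0.1259, 0.056]]
noseEnd [[0.5317, 0.147, 0.0895]]
barOther [[0.5029, 0.0994, 0.0895]]
padTL [[0.5759, 0.3546, 0.026]]
padBL [[0.427, 0.339, 0.026]]
deckTR [[0.6044, 0.0776, 0.05]]
deckBR [[0.453, 0.0615, 0.05]]
top bottle_white []
top plate_centre []
top knob_grip [[0.4735, -0.1727, -0.0001]]
top knob_pointer [[0.5288, 0.1478, 0.0857]]
top stirrer [[0.5145, 0.206, -0.0015]]
side bottle_white [[0.5186, -0.1251, -0.0009]]
side plate_centre [[0.5069, 0.2803, 0.0298]]
side knob_grip [[0.527, 0.1258, 0.0792]]
side knob_pointer [[0.5304, 0.1473, 0.0914]]
side stirrer [[0.5131, 0.2124, -0.0023]]
top bottle_white [[0.5217, -0.1241, 0.0036]]
top plate_centre [[0.5121, 0.2817, 0.0305]]
top knob_grip [[0.5237, 0.1324, 0.0798]]
top knob_pointer [[0.533, 0.148, 0.0828]]
top stirrer [[0.5155, 0.2094, 0.0029]]
side bottle_white [[0.5216, -0.1273, -0.0036]]
side plate_centre [[0.5059, 0.2805, 0.0294]]
side knob_grip [[0.5236, 0.1262, 0.0791]]
side knob_pointer [[0.5336, 0.1468, 0.092]]
side stirrer [[0.5152, 0.2115, -0.0009]]
top bottle_white [[0.5205, -0.1219, 0.0045]]
top plate_centre [[0.5128, 0.281, 0.0308]]
top knob_grip [[0.5236, 0.1281, 0.0816]]
top knob_pointer [[0.5335, 0.1458, 0.087]]
top stirrer [[0.5192, 0.2052, 0.0007]]
side bottle_white [[0.5205, -0.1285, -0.0034]]
side plate_centre [[0.5047, 0.2774, 0.0252]]
side knob_grip [[0.5233, 0.1255, 0.0783]]
side knob_pointer [[0.5352, 0.144, 0.0935]]
side stirrer [[0.513, 0.2129, -0.0011]]
(188, 177)
```

View pics/knob.png

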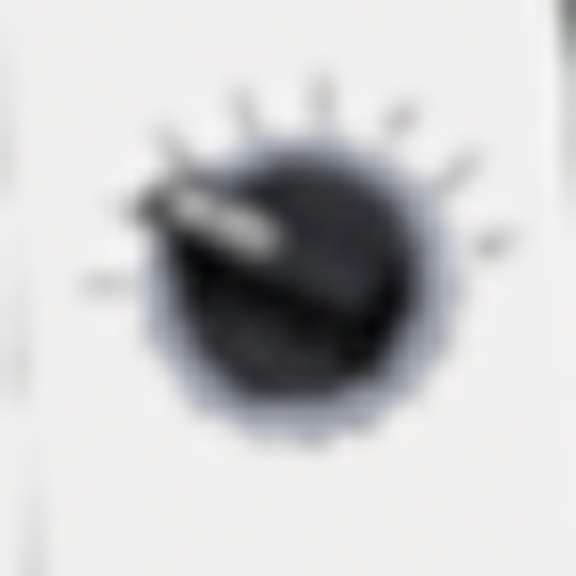

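The pointer sits on the second tick (pixel (150,205) in the crop), so the knob is in click 2. Its bar points at about 66° world yaw, with the stirrer at 6°. Bottle is near (0.519,-0.128), plate near (0.508,0.280) and knob axis near (0.524,0.126). I'm moving now.

Call:
carry_out(jaw=[1, 1, 1, 1, 1, 1, 1, 1, 1, 1], travel=[[0, 0, 0], [0, 0, 0], [0, 0, 0], [0, 0, 0], [-0.45, -1, 0], [-0.45, -1, 0], [-0.45, -1, 0], [-0.45, -1, 0], [-0.45, -1, 0], [-0.45, -1, 0]], delta_rot=[[0, 0, -0.78], [0, 0, -0.78], [0, 0, -0.77], [0, 0, -0.77], [0, 0, 0], [0, 0, 0], [0, 0, 0], [0, 0, 0], [0, 0, 0], [0, 0, 0]])

```text
time_s: 3.73
eef_pos: [0.2808, 0.411, 0.2314]
ee_rot: [[-1.0, -0.0, 0.0], [-0.0, 1.0, 0.0], [-0.0, 0.0, -1.0]]
wrist_force: [0.9, 0.3, -0.1]
finger_gap: 0.0857
gripper_force: 0.0
```

Call:
carry_out(jaw=[1, 1, 1, 1, 1, 1, 1, 1, 1, 1], travel=[[-0.45, -1, 0], [-0.45, -1, 0], [-0.45, -1, 0], [-0.45, -1, 0], [-0.45, -1, 0], [-0.45, -1, 0], [-0.45, -1, 0], [-0.45, -1, 0], [-0.45, -1, 0], [-0.45, -1, 0]], delta_rot=[[0, 0, 0], [0, 0, 0], [0, 0, 0], [0, 0, 0], [0, 0, 0], [0, 0, 0], [0, 0, 0], [0, 0, 0], [0, 0, 0], [0, 0, 0]])

```text
time_s: 4.57
eef_pos: [0.4158, 0.1108, 0.2317]
ee_rot: [[-1.0, 0.0, 0.001], [0.0, 1.0, 0.0], [-0.001, 0.0, -1.0]]
wrist_force: [0.9, -0.0, -0.3]
finger_gap: 0.0856
gripper_force: 0.0
```

Call:
carry_out(jaw=[0.7, 0.7, 0.7, 0.7, 0.7, 0.7, 0.7, 0.7, 0.7, 0.7], travel=[[-0.45, -1, 0], [-0.45, -1, 0], [-0.45, -1, 0], [-0.45, -1, 0], [-0.45, -1, 0], [-0.45, -1, 0], [-0.45, -1, 0], [-0.2, -1, 0], [0, 0, 0], [0, 0, 0]], delta_rot=[[0, 0, 0], [0, 0, 0], [0, 0, 0], [0, 0, 0], [0, 0, 0], [0, 0, 0], [0, 0, 0], [0, 0, 0], [0, 0, 0], [0, 0, 0]])

```text
time_s: 5.4
eef_pos: [0.5159, -0.1291, 0.2313]
ee_rot: [[-1.0, 0.003, -0.0], [0.003, 1.0, 0.0], [0.0, 0.0, -1.0]]
wrist_force: [-0.0, -0.1, -0.1]
finger_gap: 0.0597
gripper_force: 0.0
```

Call:
carry_out(jaw=[0.7, 0.7, 0.7, 0.7, 0.7, 0.7, 0.7, 0.7, 0.7, 0.7], travel=[[-0.1, 0.05, 0.8], [0, 0, 0.8], [0, 0, 0.8], [0, 0, 0.8], [0, 0, 0.8], [0, 0, 0.7], [0, 0, 0.7], [0, 0, 0.6], [0, 0, 0.5], [0, 0, 0]], delta_rot=[[0, 0, 0], [0, 0, 0], [0, 0, 0], [0, 0, 0], [0, 0, 0], [0, 0, 0], [0, 0, 0], [0, 0, 0], [0, 0, 0], [0, 0, 0]])

```text
time_s: 6.23
eef_pos: [0.5154, -0.1236, 0.033]
ee_rot: [[-1.0, -0.001, -0.007], [-0.001, 1.0, 0.003], [0.007, 0.003, -1.0]]
wrist_force: [-1.4, 0.9, -1.1]
finger_gap: 0.0596
gripper_force: 0.0
```

Call:
carry_out(jaw=[0.3, 0.3, 0.3, 0.3, 0.3, 0.3, 0.3, 0.3], travel=[[0, 0, 0], [0, 0, 0], [0, 0, 0], [0, 0, 0], [0, 0, 0], [0, 0, 0], [0, 0, 0], [0, 0, 0]], delta_rot=[[0, 0, 0], [0, 0, 0], [0, 0, 0], [0, 0, 0], [0, 0, 0], [0, 0, 0], [0, 0, 0], [0, 0, 0]])

```text
time_s: 6.9
eef_pos: [0.52, -0.1265, 0.0376]
ee_rot: [[-1.0, 0.0, 0.002], [0.0, 1.0, -0.0], [-0.002, -0.0, -1.0]]
wrist_force: [-0.6, 0.5, 6.4]
finger_gap: 0.0355
gripper_force: 60.5
```

Call:
carry_out(jaw=[0.3, 0.3, 0.3, 0.3, 0.3, 0.3, 0.3, 0.3], travel=[[0, 0, -0.3], [0, 0, -0.6], [0, 0, -0.9], [0, 0, -0.9], [0, 0, -0.9], [0, 0, -0.7], [0, 0, 0], [0, 0, 0]], delta_rot=[[0, 0, 0], [0, 0, 0], [0, 0, 0], [0, 0, 0], [0, 0, 0], [0, 0, 0], [0, 0, 0], [0, 0, 0]])

```text
time_s: 7.57
eef_pos: [0.5196, -0.1267, 0.1667]
ee_rot: [[-1.0, 0.0, 0.003], [0.0, 1.0, -0.001], [-0.003, -0.001, -1.0]]
wrist_force: [0.1, 0.6, -1.7]
finger_gap: 0.0353
gripper_force: 60.0
```

```bash
python3 - <<'E'
from h import *
p=imaging.snapshot("side");k,o=crop(p,(265,205),110,110,5);cv2.imwrite("pics/lift.png",k);print(o, proj(p,r.state()["eef_pos"]))
E
```

```text
(210, 150) [[270.65985193 190.90557442]]
```

View pics/lift.png

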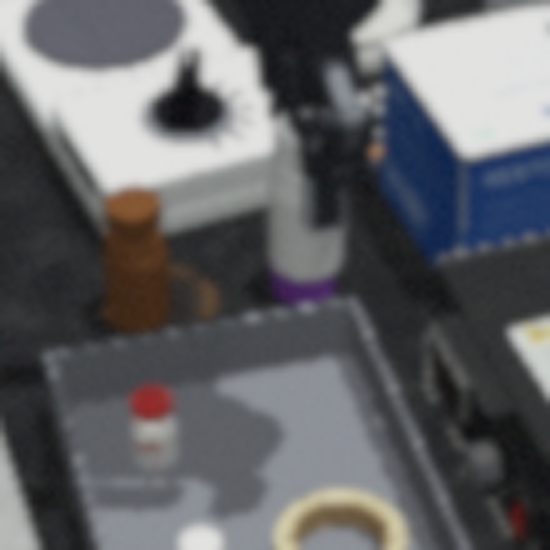

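The bottle hangs upright in the grip, its lower end near (303,285) in the crop, and the other tray items are undisturbed. I'm carrying it to the plate.

Call:
carry_out(jaw=[0.3, 0.3, 0.3, 0.3, 0.3, 0.3, 0.3, 0.3, 0.3, 0.3], travel=[[0, 0.4, -0.3], [0, 0.8, 0], [0, 0.9, 0], [0, 0.9, 0], [0, 0.9, 0], [0, 0.9, 0], [0, 0.9, 0], [0, 0.9, 0], [0, 0.9, 0], [0, 0.9, 0]], delta_rot=[[0, 0, 0], [0, 0, 0], [0, 0, 0], [0, 0, 0], [0, 0, 0], [0, 0, 0], [0, 0, 0], [0, 0, 0], [0, 0, 0], [0, 0, 0]])

```text
time_s: 8.45
eef_pos: [0.5168, 0.1277, 0.1725]
ee_rot: [[-1.0, -0.0, -0.004], [-0.0, 1.0, -0.0], [0.004, -0.0, -1.0]]
wrist_force: [0.7, -0.3, -1.0]
finger_gap: 0.0352
gripper_force: 60.1
```

Call:
carry_out(jaw=[0.3, 0.3, 0.3, 0.3, 0.3, 0.3, 0.3, 0.3, 0.3, 0.3], travel=[[0.1, 0.9, 0], [0.1, 0.9, 0], [0.1, 0.9, 0], [0.1, 0.9, 0], [0, 0.8, 0], [0, 0.5, 0], [0, 0.26, 0], [0, 0, 0], [0, 0, 0], [0, 0, 0]], delta_rot=[[0, 0, 0], [0, 0, 0], [0, 0, 0], [0, 0, 0], [0, 0, 0], [0, 0, 0], [0, 0, 0], [0, 0, 0], [0, 0, 0], [0, 0, 0]])

```text
time_s: 9.28
eef_pos: [0.5067, 0.2794, 0.1739]
ee_rot: [[-1.0, 0.001, -0.001], [0.001, 1.0, -0.001], [0.001, -0.001, -1.0]]
wrist_force: [0.2, 0.2, -0.3]
finger_gap: 0.0355
gripper_force: 60.1
```

Next it goes down about 109 mm, slowly at the end.

Call:
carry_out(jaw=[0.3, 0.3, 0.3, 0.3, 0.3, 0.3, 0.3, 0.3, 0.3, 0.3], travel=[[0, 0, 0.5], [0, 0, 0.7], [0, 0, 0.7], [0, 0, 0.6], [0, 0, 0.4], [0, 0, 0.3], [0, 0, 0.2], [0, 0, 0.1], [0, 0, 0], [0, 0, 0]], delta_rot=[[0, 0, 0], [0, 0, 0], [0, 0, 0], [0, 0, 0], [0, 0, 0], [0, 0, 0], [0, 0, 0], [0, 0, 0], [0, 0, 0], [0, 0, 0]])

```text
time_s: 10.12
eef_pos: [0.5076, 0.2808, 0.0701]
ee_rot: [[-1.0, 0.0, 0.001], [0.0, 1.0, 0.001], [-0.001, 0.001, -1.0]]
wrist_force: [-0.4, 0.0, 0.2]
finger_gap: 0.0353
gripper_force: 60.1
```

Call:
carry_out(jaw=[0.3, 0.3, 0.3], travel=[[0, 0, 0.05], [0, 0, 0.03], [0, 0, 0]], delta_rot=[[0, 0, 0], [0, 0, 0], [0, 0, 0]])

```text
time_s: 10.37
eef_pos: [0.5071, 0.2808, 0.0673]
ee_rot: [[-1.0, -0.0, 0.001], [-0.0, 1.0, 0.0], [-0.001, 0.0, -1.0]]
wrist_force: [-0.3, -0.1, 0.4]
finger_gap: 0.0354
gripper_force: 60.1
```

Call:
carry_out(jaw=[0.3, 0.3, 0.3], travel=[[0, 0, 0.05], [0, 0, 0.03], [0, 0, 0]], delta_rot=[[0, 0, 0], [0, 0, 0], [0, 0, 0]])

```text
time_s: 10.62
eef_pos: [0.507, 0.2807, 0.0647]
ee_rot: [[-1.0, 0.0, 0.0], [0.0, 1.0, 0.0], [-0.0, 0.0, -1.0]]
wrist_force: [-1.2, 0.0, -0.3]
finger_gap: 0.0354
gripper_force: 60.2
```

Call:
carry_out(jaw=[0.3, 0.3, 0.3], travel=[[0, 0, 0.03], [0, 0, 0], [0, 0, 0]], delta_rot=[[0, 0, 0], [0, 0, 0], [0, 0, 0]])

```text
time_s: 10.87
eef_pos: [0.5072, 0.2807, 0.0647]
ee_rot: [[-1.0, 0.0, 0.0], [0.0, 1.0, 0.0], [-0.0, 0.0, -1.0]]
wrist_force: [-1.8, -0.9, 4.8]
finger_gap: 0.0359
gripper_force: 60.6
```

It's in contact with the plate (4.8 N up). I'm releasing and rising.

Call:
carry_out(jaw=[0.5, 0.6, 0.7, 0.7, 0.7, 0.7], travel=[[0, 0, 0], [0, 0, 0], [0, 0, 0], [0, 0, 0], [0, 0, 0], [0, 0, 0]], delta_rot=[[0, 0, 0], [0, 0, 0], [0, 0, 0], [0, 0, 0], [0, 0, 0], [0, 0, 0]])

```text
time_s: 11.37
eef_pos: [0.5068, 0.2805, 0.0634]
ee_rot: [[-1.0, 0.0, -0.0], [0.0, 1.0, -0.0], [0.0, -0.0, -1.0]]
wrist_force: [0.2, 0.4, -0.1]
finger_gap: 0.0597
gripper_force: 0.0
```

Call:
carry_out(jaw=[0.7, 0.7, 0.7, 0.7, 0.7, 0.7, 0.7, 0.7], travel=[[0, 0, -0.3], [0, 0, -0.6], [0, 0, -0.8], [0, 0, -0.8], [0, 0, -0.8], [0, 0, -0.5], [0, 0, 0], [0, 0, 0]], delta_rot=[[0, 0, 0], [0, 0, 0], [0, 0, 0], [0, 0, 0], [0, 0, 0], [0, 0, 0], [0, 0, 0], [0, 0, 0]])

```text
time_s: 12.03
eef_pos: [0.5078, 0.281, 0.1792]
ee_rot: [[-1.0, 0.0, 0.003], [0.0, 1.0, 0.001], [-0.003, 0.001, -1.0]]
wrist_force: [-0.7, -0.7, 0.5]
finger_gap: 0.0594
gripper_force: 0.0
```

Call:
carry_out(jaw=[0.7, 0.7, 0.7, 0.7, 0.7, 0.7, 0.7, 0.7, 0.7, 0.7], travel=[[-0.1, -0.87, 0], [-0.1, -0.9, 0], [-0.1, -0.9, 0], [-0.1, -0.9, 0], [-0.1, -0.9, 0], [-0.03, -0.7, 0], [0, 0, 0], [0, 0, 0], [0, 0, 0], [0, 0, 0]], delta_rot=[[0, 0, 0], [0, 0, 0], [0, 0, 0], [0, 0, 0], [0, 0, 0], [0, 0, 0], [0, 0, 1], [0, 0, 1], [0, 0, 1], [0, 0, 1]])

```text
time_s: 12.87
eef_pos: [0.5212, 0.125, 0.1753]
ee_rot: [[-0.911, 0.412, -0.004], [0.412, 0.911, -0.0], [0.004, -0.002, -1.0]]
wrist_force: [0.0, -0.3, 0.9]
finger_gap: 0.0598
gripper_force: 0.0
```

Call:
carry_out(jaw=[0.7, 0.7, 0.7, 0.7, 0.7, 0.7, 0.7, 0.7, 0.7, 0.7], travel=[[0, 0, 0], [0, 0, 0], [0, 0, 0], [0, 0, 0], [0, 0, 0], [0, 0, 0], [0, 0, 0], [0, 0, 0], [0, 0, 0], [0, 0, 0]], delta_rot=[[0, 0, 1], [0, 0, 1], [0, 0, 1], [0, 0, 1], [0, 0, 1], [0, 0, 1], [0, 0, 1], [0, 0, 1], [0, 0, 1], [0, 0, 1]])

```text
time_s: 13.7
eef_pos: [0.5211, 0.1253, 0.1752]
ee_rot: [[-0.099, 0.995, -0.004], [0.995, 0.099, -0.0], [-0.0, -0.004, -1.0]]
wrist_force: [0.6, -0.5, -0.6]
finger_gap: 0.0598
gripper_force: 0.0
```

Call:
carry_out(jaw=[0.7, 0.7, 0.7, 0.7, 0.7, 0.7, 0.7], travel=[[0, 0, 0], [0, 0, 0], [0, 0, 0], [0, 0, 0], [0, 0, 0], [0, 0, 0], [0, 0, 0]], delta_rot=[[0, 0, 1], [0, 0, 1], [0, 0, 1], [0, 0, 1], [0, 0, 1], [0, 0, 0], [0, 0, 0]])

```text
time_s: 14.28
eef_pos: [0.5215, 0.1253, 0.1758]
ee_rot: [[0.404, 0.915, -0.003], [0.915, -0.404, -0.0], [-0.002, -0.003, -1.0]]
wrist_force: [-0.0, 0.1, -0.4]
finger_gap: 0.0596
gripper_force: 0.0
```

```bash
python3 - <<'E'
from h import *
p=imaging.snapshot("side");k,o=crop(p,(240,150),110,90,6);cv2.imwrite("pics/placed.png",k);print(o)
for l in("bottle_white","plate_centre","knob_grip","knob_pointer"):
    print(l,[np.round(d["centre"],4).tolist() for d in finder.mark_of(p,l)][:4])
s=r.state();R=np.array(s["ee_rot"]);d=np.array([.5238,.1263,.063])-s["eef_pos"]
print("tool delta units",(R.T@d/.03).round(3),"yaw y",np.degrees(np.arctan2(R[1,1],R[0,1])),s["q"],s["eef_pos"])
E
```

```text
(185, 105)
bottle_white [[0.5603, -0.0046, -0.0001], [0.4609, 0.0022, -0.0048], [0.6459, -0.3584, 0.0018], [0.5093, 0.2777, 0.0239]]
plate_centre [[0.5059, 0.28, 0.026], [0.4291, -0.2242, 0.0025]]
knob_grip [[0.5247, 0.1282, 0.0782]]
knob_pointer [[0.5342, 0.1466, 0.0925]]
tool delta units [0.042 0.028 3.81 ] yaw y -23.95571287234603 [6.01661994e+00 4.88595448e+00 1.07069004e+02 2.55101042e-03
 6.80746480e+01 2.99713767e+01] [0.52257836 0.12547884 0.17728979]
```

View pics/placed.png

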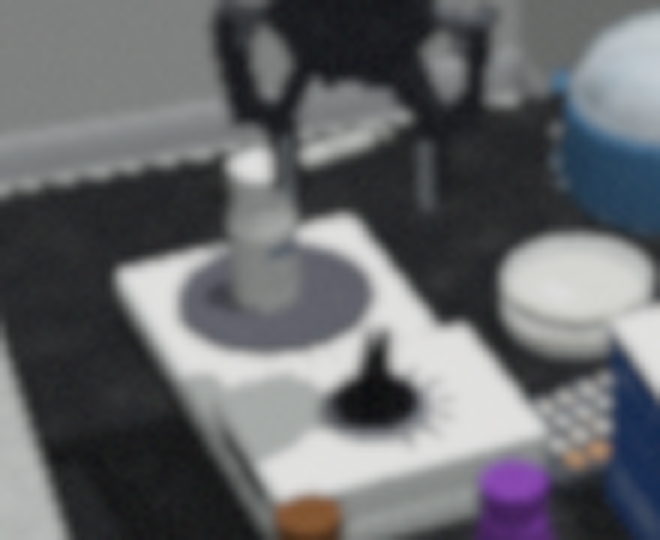

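The bottle stands upright well inside the plate (base near (265,300) in the crop). Now the gripper descends over the knob bar and closes.

Call:
carry_out(jaw=[0.7, 0.7, 0.7, 0.7, 0.7, 0.7, 0.7, 0.7, 0.7, 0.7], travel=[[0.04, 0.03, 0.5], [0, 0, 0.7], [0, 0, 0.7], [0, 0, 0.6], [0, 0, 0.5], [0, 0, 0.4], [0, 0, 0.2], [0, 0, 0.1], [0, 0, 0], [0, 0, 0]], delta_rot=[[0, 0, 0], [0, 0, 0], [0, 0, 0], [0, 0, 0], [0, 0, 0], [0, 0, 0], [0, 0, 0], [0, 0, 0], [0, 0, 0], [0, 0, 0]])

```text
time_s: 15.37
eef_pos: [0.5248, 0.1263, 0.0674]
ee_rot: [[0.407, 0.914, 0.001], [0.914, -0.407, 0.0], [0.001, 0.001, -1.0]]
wrist_force: [0.5, 0.2, 0.6]
finger_gap: 0.06
gripper_force: 0.0
```

Call:
carry_out(jaw=[0.5, 0.3, 0.1, 0.0, 0.0, 0.0, 0.0, 0.0, 0.0, 0.0], travel=[[0, 0, 0], [0, 0, 0], [0, 0, 0], [0, 0, 0], [0, 0, 0], [0, 0, 0], [0, 0, 0], [0, 0, 0], [0, 0, 0], [0, 0, 0]], delta_rot=[[0, 0, 0], [0, 0, 0], [0, 0, 0], [0, 0, 0], [0, 0, 0], [0, 0, 0], [0, 0, 0], [0, 0, 0], [0, 0, 0], [0, 0, 0]])

```text
time_s: 16.2
eef_pos: [0.525, 0.1261, 0.0675]
ee_rot: [[0.407, 0.914, 0.002], [0.914, -0.407, -0.0], [0.001, 0.002, -1.0]]
wrist_force: [1.6, -1.0, 5.7]
finger_gap: 0.0125
gripper_force: 63.1
```

Call:
carry_out(jaw=[0, 0, 0, 0, 0, 0, 0, 0, 0, 0], travel=[[0, 0, 0], [0, 0, 0], [0, 0, 0], [0, 0, 0], [0, 0, 0], [0, 0, 0], [0, 0, 0], [0, 0, 0], [0, 0, 0], [0, 0, 0]], delta_rot=[[0, 0, 0.6], [0, 0, 0.6], [0, 0, 0.6], [0, 0, 0.6], [0, 0, 0.6], [0, 0, 0.6], [0, 0, 0.6], [0, 0, 0.6], [0, 0, 0.6], [0, 0, 0.6]])

```text
time_s: 17.03
eef_pos: [0.5248, 0.1263, 0.0674]
ee_rot: [[0.868, 0.497, 0.001], [0.497, -0.868, 0.0], [0.001, 0.001, -1.0]]
wrist_force: [0.3, -1.3, 5.7]
finger_gap: 0.0128
gripper_force: 63.2
```

Call:
carry_out(jaw=[0, 0, 0, 0, 0, 0, 0, 0, 0, 0], travel=[[0, 0, 0], [0, 0, 0], [0, 0, 0], [0, 0, 0], [0, 0, 0], [0, 0, 0], [0, 0, 0], [0, 0, 0], [0, 0, 0], [0, 0, 0]], delta_rot=[[0, 0, 0.7], [0, 0, 0.7], [0, 0, 0.7], [0, 0, 0.7], [0, 0, 0.7], [0, 0, 0.7], [0, 0, 0.7], [0, 0, 0.7], [0, 0, 0.4], [0, 0, 0]])

```text
time_s: 17.87
eef_pos: [0.5248, 0.1266, 0.0675]
ee_rot: [[0.994, -0.106, 0.001], [-0.106, -0.994, 0.001], [0.001, -0.001, -1.0]]
wrist_force: [0.1, 1.0, 5.8]
finger_gap: 0.0128
gripper_force: 63.2
```

Call:
carry_out(jaw=[0, 0, 0], travel=[[0, 0, 0], [0, 0, 0], [0, 0, 0]], delta_rot=[[0, 0, 0], [0, 0, 0], [0, 0, 0]])

```text
time_s: 18.12
eef_pos: [0.5248, 0.1267, 0.0675]
ee_rot: [[0.994, -0.105, 0.001], [-0.105, -0.994, 0.001], [0.001, -0.001, -1.0]]
wrist_force: [0.1, -0.2, 5.6]
finger_gap: 0.0129
gripper_force: 63.2
```

Call:
carry_out(jaw=[0.3, 0.5, 0.7, 0.7, 0.7, 0.7, 0.7], travel=[[0, 0, 0], [0, 0, 0], [0, 0, 0], [0, 0, 0], [0, 0, 0], [0, 0, 0], [0, 0, 0]], delta_rot=[[0, 0, 0], [0, 0, 0], [0, 0, 0], [0, 0, 0], [0, 0, 0], [0, 0, 0], [0, 0, 0]])

```text
time_s: 18.7
eef_pos: [0.5239, 0.1262, 0.0664]
ee_rot: [[0.995, -0.105, -0.0], [-0.105, -0.995, 0.0], [-0.0, 0.0, -1.0]]
wrist_force: [-0.4, -0.5, -1.1]
finger_gap: 0.0598
gripper_force: 0.0
```

Call:
carry_out(jaw=[0.7, 0.7, 0.7, 0.7, 0.7, 0.7, 0.7, 0.7, 0.7, 0.7], travel=[[0, 0, -0.3], [0, 0, -0.6], [0, 0, -0.8], [0, 0, -0.9], [0, 0, -0.9], [0, 0.8, -0.9], [0, 0.9, -0.5], [0, 0.9, 0], [0, 0.9, 0], [0, 0.9, 0]], delta_rot=[[0, 0, 0], [0, 0, 0], [0, 0, 0], [0, 0, 0], [0, 0, 0], [0, 0, 0], [0, 0, 0], [0, 0, 0], [0, 0, 0], [0, 0, 0]])

```text
time_s: 19.53
eef_pos: [0.5105, -0.0062, 0.2153]
ee_rot: [[0.995, -0.104, 0.003], [-0.104, -0.995, -0.0], [0.003, 0.0, -1.0]]
wrist_force: [0.7, -0.3, 0.3]
finger_gap: 0.0596
gripper_force: 0.0
```

Call:
carry_out(jaw=[0.7, 0.7, 0.7], travel=[[0, 0.5, 0], [0, 0, 0], [0, 0, 0]], delta_rot=[[0, 0, 0], [0, 0, 0], [0, 0, 0]])

```text
time_s: 19.78
eef_pos: [0.5087, -0.0204, 0.2143]
ee_rot: [[0.994, -0.107, 0.001], [-0.107, -0.994, 0.0], [0.001, -0.001, -1.0]]
wrist_force: [0.1, 0.3, -0.2]
finger_gap: 0.0597
gripper_force: 0.0
```

```bash
python3 - <<'E'
from h import *
p=imaging.snapshot("top")
k,o=crop(p,(185,198),100,75,8);cv2.imwrite("pics/end.png",k);print(o)
q=imaging.snapshot("side")
for x in(p,q):
  for l in("knob_grip","knob_pointer"):
    print(l,[np.round(d["centre"],4).tolist() for d in finder.mark_of(x,l)][:2])
E
```

```text
(135, 160)
knob_grip [[0.5233, 0.1274, 0.0807], [0.5463, 0.1242, 0.084]]
knob_pointer [[0.5463, 0.1243, 0.0828]]
knob_grip [[0.5246, 0.1262, 0.0811], [0.5035, -0.2237, 0.0037]]
knob_pointer [[0.5457, 0.1254, 0.0913]]
```

View pics/end.png

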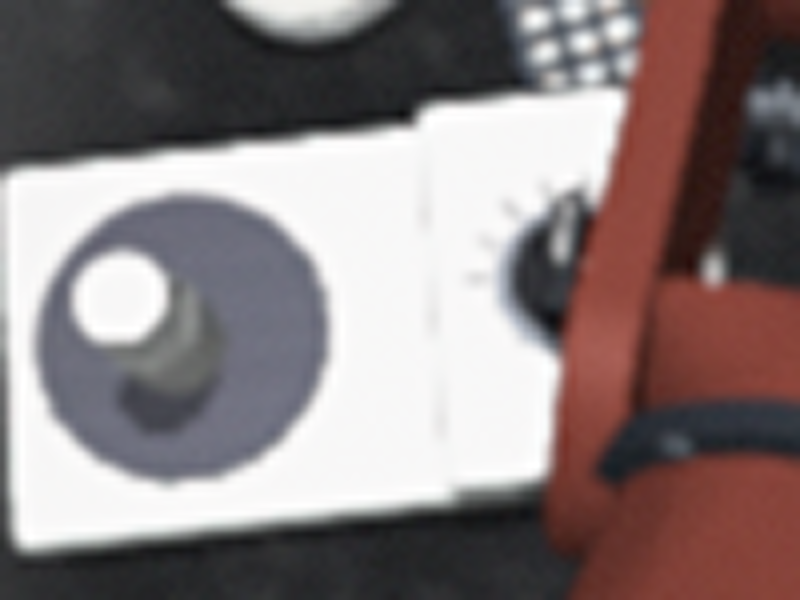

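The bottle stands upright on the plate (cap at (120,297)). Four ticks show left of the pointer at (570,205), so it is on the fifth, three clicks on. The networks agree, giving a yaw of about -5°.

```bash
python3 -c "
from rig import job; print(job.job_done())"
```

```text
the job is handed in; nothing more can be done
None
```

The white-capped bottle stands upright on the stirrer plate and the knob is three clicks clockwise, from the second click to the fifth; the job was handed in at about 20 s, with no verdict returned.

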